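# Open the canister whose cap may be left-handed

## Task

Open the steel canister that the steel milk jug stands in front of (same side of the table, left or right): nobody remembers whether its quarter-turn screw cap is right- or left-handed, so try it both ways without forcing it, turn it loose and lift it off. Finish while still holding the cap, level, lifted clear right above its canister's open neck. Leave the other canister alone and closed, and do not push the jug or the other things on the table about.

Things in the scene. Friction and masses are not known exactly. Their poses are not given: they have to be found in the camera images.
- canister_a: steel canister, foot 108 mm, body 96 mm across, shoulder top 98 mm up, fixed on the wooden board (top 15 mm above the table); origin under its centre, z up, its little tap points along its -x. The two look alike and swap places at random, left (+y) or right (-y)
- canister_b: steel canister, foot 108 mm, body 96 mm across, shoulder top 98 mm up, fixed on the wooden board (top 15 mm above the table); origin under its centre, z up, its little tap points along its -x. The two look alike and swap places at random, left (+y) or right (-y)
- cap_a: grey ribbed round cap of canister_a, 58 mm across, 44 mm tall, about 90 g; origin on its axis at its lower rim, z up. Closed, its rim is 116 mm above the canister's origin and 18 mm above the shoulder. Round and solid in its upper 18 mm: grip it across from above, at any yaw. The closed cap lies at a stop: it lifts only 2.5 mm and does not turn further closed
- cap_b: grey ribbed round cap of canister_b, 58 mm across, 44 mm tall, about 90 g; origin on its axis at its lower rim, z up. Closed, its rim is 116 mm above the canister's origin and 18 mm above the shoulder. Round and solid in its upper 18 mm: grip it across from above, at any yaw. The closed cap lies at a stop: it lifts only 2.5 mm and does not turn further closed
- cap_a_top (a point): centre of the flat top of cap_a. Which way it loosens (anticlockwise or clockwise seen from above) is unknown and differs between the two caps. Try with a light grip (20-40 N), which slips harmlessly at a stop. The right way it turns easily by 1.3 rad to a second stop, without rising; from 1.0 rad on it is free to lift straight up; it clears the neck after 26 mm. Side play 1.7 mm
- cap_b_top (a point): centre of the flat top of cap_b. Which way it loosens (anticlockwise or clockwise seen from above) is unknown and differs between the two caps. Try with a light grip (20-40 N), which slips harmlessly at a stop. The right way it turns easily by 1.3 rad to a second stop, without rising; from 1.0 rad on it is free to lift straight up; it clears the neck after 26 mm. Side play 1.7 mm
- steel_jug: small steel milk jug with a spout and a handle, 89x58x87 mm, loose, standing on the board's front part on the robot's side of the canister to be opened: its y has the same sign as that canister's y; origin at the centre of its underside
- sugar_caddy: white porcelain caddy with sugar sachets, 74x77x60 mm, loose, in front of the other canister; origin under its centre; leave it
- kitchen_timer: digital timer on its back, 69x72x21 mm, loose, at the front in the middle; origin under its centre; leave it
- lid_stack: stack of black cup lids, 69 mm across, 39 mm tall, loose, on the board between the canisters; origin under its centre; leave it
- espresso_cup: white espresso cup, 78x99x55 mm, loose, on the board at the left; origin under its centre; leave it
- tape_roll: roll of packing tape lying flat, 92 mm across, 48 mm tall, loose, front left; origin under its centre; leave it
- tamper: coffee tamper with a wooden handle, 58 mm across, 94 mm tall, loose, on the board at the right; origin under its centre; leave it
Things that resemble listed ones, but are neither listed nor needed, are in the scene too. What is shaped like the cap_a but blue is not meant.

How it is judged (in metres and radians):
At the end, for the whole second after the job is handed in: The cap of the canister on the jug's side is held in the fingers, still (under 30 mm/s), level within 15 degrees, its lower rim at least 25 mm above where it sat closed and within 60 mm sideways of the canister's axis, touching neither neck nor canister; the other cap is still seated ((((world y of each of steel_jug, canister_a above 0 m or world y of each of steel_jug, canister_a below 0 m) and z of cap_a in the frame of canister_a above 0.141 m and horizontal distance between cap_a and canister_a below 0.06 m and angle between cap_a's own z axis and vertical below 0.26 rad and contact force between the fingers and cap_a above 1 N and contact force between cap_a and canister_a below 0.2 N and linear speed of cap_a below 0.03 m/s and z of cap_b in the frame of canister_b below 0.122 m) or ((world y of each of steel_jug, canister_b above 0 m or world y of each of steel_jug, canister_b below 0 m) and z of cap_b in the frame of canister_b above 0.141 m and horizontal distance between cap_b and canister_b below 0.06 m and angle between cap_b's own z axis and vertical below 0.26 rad and contact force between the fingers and cap_b above 1 N and contact force between cap_b and canister_b below 0.2 N and linear speed of cap_b below 0.03 m/s and z of cap_a in the frame of canister_a below 0.122 m))); the arm keeps its last pose, push and grip.
It fails at once if the other canister or its cap is touched with more than 3 N (((world y of each of steel_jug, canister_a above 0 m or world y of each of steel_jug, canister_a below 0 m) and (contact force between any of the fingers, the arm and cap_b above 3 N or contact force between any of the fingers, the arm and canister_b above 3 N)) or ((world y of each of steel_jug, canister_b above 0 m or world y of each of steel_jug, canister_b below 0 m) and (contact force between any of the fingers, the arm and cap_a above 3 N or contact force between any of the fingers, the arm and canister_a above 3 N))).
It fails at once if a cap is forced against its neck with more than 180 N (contact force between cap_a and canister_a above 180 N or contact force between cap_b and canister_b above 180 N).
It fails at once if the jug or another loose thing is pushed more than 25 mm (distance of any of steel_jug, sugar_caddy, kitchen_timer, lid_stack, espresso_cup, tape_roll, tamper from where it was at the start of the episode above 0.025 m).
It also fails if it takes over 38 s, if anything falls off the work surface, if the arm or the gripper's body presses on something with over 40 N, if the wrist force passes 120 N, or if a joint passes its speed limit or range.

## Robot

A 6-joint arm with a two-finger parallel gripper is mounted at the origin on a cart in front of the work surface, level with it; the furniture and walls round the work are solid. World frame = base frame: x ahead of the robot, y to its left, z up, the work surface at z = 0. Lengths are in mm, angles in rad, forces in N, time in s.
With the tool pointing down it reaches from about 400 to 925 mm from the base axis. Payload 12.5 kg.
Tool frame: the origin (TCP) lies on the mounting face of the last link; the fingertips stand 190 mm ahead of it and the grasp point (between the pads) lies 171 mm ahead of it (env.tcp_to_tips is the distance from the TCP to the fingertips, in mm); x points along the fingers, y is the direction in which the jaws open and shut, and the axes are right-handed (so a half turn about x gives the same grasp; the last joint's range is limited). The gripper opens to 95 mm and grips with 3 to 60 N. Pads are 20 mm wide; open, the fingers measure 119 mm over their backs; the gripper's body (75 mm by 180 mm) begins 59 mm behind the grasp point.
Start: joints at [-1.293, 0.491, 1.559, -0, 1.092, -0.106], TCP at [234.048, -579.523, 404.761] pointing down, gripper open.
Joint ranges: [-3.1, 3.1], [-0.84, 2.19], [0.05, 2.79], [-1.13, 4.28], [0.06, 2.93], [-2.69, 2.69]. Speed limits (rad/s): [2.22, 2.22, 2.79, 3.14, 3.14, 3.14].

## Interface

Orientations are given as [roll, pitch, yaw] about the fixed x, y, z axes, in that order (R = Rz(yaw) Ry(pitch) Rx(roll)).
In Python, from cell import monitor, cams, job, env gives the robot as it stands. The module is installed in compiled form; this text tells all that it offers.
- The arm moves only by the tool apply_moves, never from a script. Its argument "series" is a list of rows, each a list of 3 entries, a list of its own where there are three numbers: the closure, from -1 (fully open) to 1 (shut), so that 0 is half open, then the shift along the tool's x, y, z in cm, then the turn about the tool's x in rad. A call has 1 to 20 rows; each row is the pose to reach, as a shift and turn from the pose commanded when the call began, along the tool's axes at that moment; what a row does not reach only later rows make up. A row lasts 1/8 s, in which the tool goes at most 62.5 mm and 10.7 degrees, less where a joint would pass 70% of its speed; a pose out of reach is approached as far as the arm can. A call with a gripper value outside its range is refused whole. The fingers move at their own pace and stop on an object; the grip force is fixed at half the most. Time passes only in rows, so rows that repeat a pose let the fingers close. It gives the time, the measured TCP pose, the force and the opening at its end, in the units of the state.
- monitor.state(): the state, without advancing time (a new reading comes with each control period).
- cams.read_camera(name): name is "scene" or "top"; returns a dict with "image" (400x640x3 uint8, red, green, blue), "fx", "fy", "cx", "cy" (pixels), "position" and "orientation" of the camera in the world. Camera axes: x right, y down, z forward; pixel columns grow to the right and rows downward; lengths in mm; the calibration is good to about 2 mm. A picture is of the moment at which its call begins. There is no depth.
- job.job_done(): hands the job in, once; it reports no verdict.
The state is a dict: "t": time; "joints": joint angles; "qvel": joint speeds; "tau": joint torques, N m; "eef_pos": TCP position; "tcp_rot": TCP orientation; "ft_force": force on the tool from outside, world axes, zero at the start; "moment": the same for the moment, N m; "opening": opening from 0.0 (shut) to 1.0 (fully open).
Only numpy, scipy, OpenCV 4.12 (cv2) and the standard library are available. Lean on these libraries where they do the work, as an engineer would, in place of code of your own. Each camera call takes 0.05 s, during which the arm holds its last target. There are 200 camera calls.

## Working session

There is one attempt and no reset: what is moved stays moved. The work goes in short steps, Python scripts to look and compute and a tool call to move; the robot and the scene stay as the last step left them, time stands still between calls to the robot, and variables do not carry over. Pictures are saved under pics/ and viewed, about 8 in all and at most 12, crops included, and the job is handed in when it is done.

Besides the shell and the picture viewer there is one more tool, called after "Call:" as name([rows], argument=value, ...), one row to a line, values as JSON. apply_moves: Moves the arm, as the interface text tells. Its arguments: {"type":"object","properties":{"series":{"type":"array"}},"required":["series"]}

```bash
mkdir -p pics
python3 - <<'E'
from cell import monitor,cams,env
import cv2
for n in("scene","top"):
    c=cams.read_camera(n); cv2.imwrite(f"pics/{n}0.png",c["image"][:,:,::-1])
    print(n,{k:c[k] for k in c if k!="image"})
print(monitor.state(), env.tcp_to_tips)
E
```

```text
scene {'fx': 413.98960970443306, 'fy': 413.98960970443306, 'cx': 314.27169908334406, 'cy': 201.60477018869247, 'position': array([ 16.08335674, 853.60863551, 833.51149254]), 'orientation': array([-2.22050658, -0.01961367, -2.65886012])}
top {'fx': 492.8649785521692, 'fy': 492.8649785521692, 'cx': 321.5347401669187, 'cy': 191.40081049105257, 'position': array([ 301.50398469,   12.90080966, 1770.79205103]), 'orientation': array([-3.06429248e+00, -2.07152879e-04, -1.57869759e+00])}
{'t': 0.1, 'joints': array([-1.29261067e+00,  4.91488448e-01,  1.55939123e+00, -5.25464932e-06,
        1.09171186e+00, -1.05589063e-01]), 'qvel': array([ 0.00081044, -0.00281008, -0.001481  , -0.00134518,  0.00072561,
        0.00174491]), 'tau': array([ 2.99141131e-03, -6.13620615e+01, -2.58606756e+01,  6.94080396e-02,
        4.69982601e-02, -5.24400969e-05]), 'eef_pos': array([ 234.03310475, -579.49553264,  404.22588566]), 'tcp_rot': array([-1.67171958,  1.56979743,  1.85365022]), 'ft_force': array([-0.65237222, -0.91923802,  0.21318806]), 'moment': array([-0.01789427, -0.02138319,  0.03301868]), 'opening': 1.0009502250117273} 190.1
```

View pics/scene0.png

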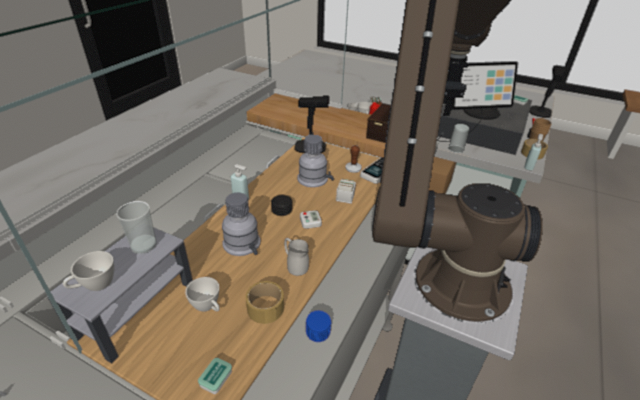

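View pics/top0.png

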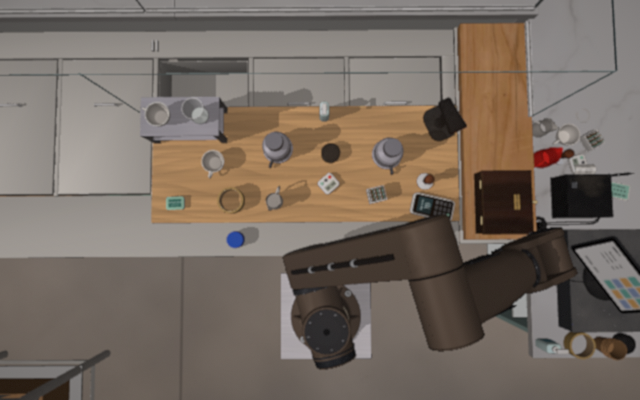

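The jug (top view pixel 275,200) stands on the left (+y), in front of the left canister, whose cap is near (276,142) in top and (237,203) in scene. I'll zoom in on that cap.

```bash
cat > h.py <<'E'
import numpy as np, cv2
from scipy.spatial.transform import Rotation as R
from cell import monitor,cams
def onplane(c,u,v,z):
    d=R.from_euler('xyz',c["orientation"]).as_matrix()@[(u-c["cx"])/c["fx"],(v-c["cy"])/c["fy"],1]
    p=np.array(c["position"]); return p+d*(z-p[2])/d[2]
def proj(c,P):
    q=R.from_euler('xyz',c["orientation"]).as_matrix().T@(np.array(P)-c["position"])
    return c["cx"]+c["fx"]*q[0]/q[2], c["cy"]+c["fy"]*q[1]/q[2]
E
python3 - <<'E'
from h import *
t=cams.read_camera("top");s=cams.read_camera("scene")
a=cv2.resize(t["image"][115:215,240:320],None,fx=5,fy=5,interpolation=2)
b=cv2.resize(s["image"][180:280,200:280],None,fx=5,fy=5,interpolation=2)
cv2.imwrite("pics/crop.png",np.hstack([a,b])[:,:,::-1])
for u,v,z in((277,140,175),(275,200,102),(235,240,40),(330,153,54),(388,146,175)):print(onplane(t,u,v,z))
print(onplane(s,237,200,175))
E
```

```text
[595.02672782 156.05643922 175.        ]
[402.74743258 169.57764501 102.        ]
[267.56301632 315.2926267   40.        ]
[569.61258452 -19.32915777  54.        ]
[ 572.32683713 -206.97860451  175.        ]
[587.72481479 172.48832978 175.        ]
```

View pics/crop.png

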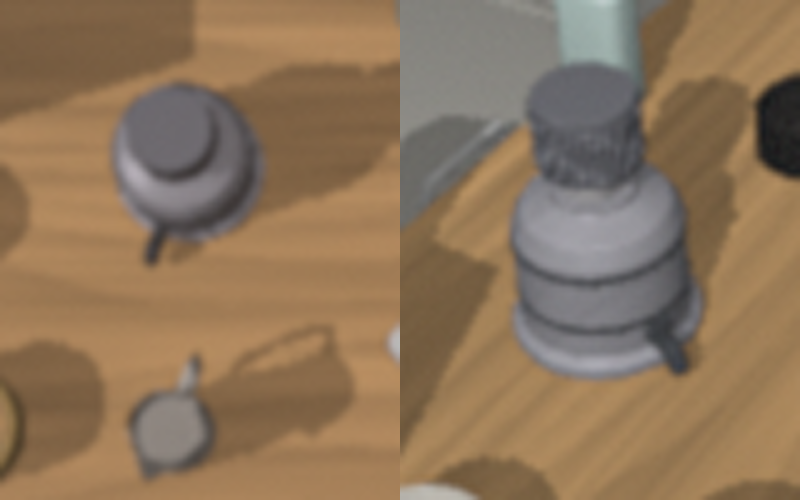

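The crop shows the cap's flat top centred at about (273.2,140.6) in top and (236.3,199.3) in scene. The jug handle points towards the canister, which is well behind it.

Run:
```python
from h import *
t=cams.read_camera("top");s=cams.read_camera("scene")
print(onplane(t,273.2,140.6,175),onplane(s,236.3,199.3,175))
st=monitor.state();Rt=R.from_euler('xyz',st["tcp_rot"]).as_matrix();print(Rt.round(3),st["eef_pos"],st["joints"])
for z in(420,350):
  print((Rt.T@(np.array([592,169,z])-st["eef_pos"])/10).round(2))
```

```text
[593.13843641 168.49715374 175.        ] [591.14252938 170.88917133 175.        ]
[[-0.     0.374 -0.927]
 [ 0.    -0.927 -0.374]
 [-1.    -0.    -0.   ]] [ 234.04487824 -579.52234165  404.56738902] [-1.29260360e+00  4.91127018e-01  1.55905213e+00 -1.12427057e-05
  1.09171764e+00 -1.05619028e-01]
[ -1.52 -56.   -61.22]
[  5.48 -56.   -61.22]
```

Call:
apply_moves([
  [-1,[-3,-3,-3.3],-0.1],
  [-1,[-3,-56,-61.2],-1.57],
  [-1,[-3,-56,-61.2],-1.57],
  [-1,[-3,-56,-61.2],-1.57],
  [-1,[-3,-56,-61.2],-1.57],
  [-1,[-3,-56,-61.2],-1.57],
  [-1,[-3,-56,-61.2],-1.57],
  [-1,[-3,-56,-61.2],-1.57],
  [-1,[-3,-56,-61.2],-1.57],
  [-1,[-3,-56,-61.2],-1.57],
  [-1,[-3,-56,-61.2],-1.57],
  [-1,[-3,-56,-61.2],-1.57],
  [-1,[-3,-56,-61.2],-1.57],
  [-1,[-3,-56,-61.2],-1.57],
  [-1,[-3,-56,-61.2],-1.57],
  [-1,[-3,-56,-61.2],-1.57],
  [-1,[-3,-56,-61.2],-1.57],
  [-1,[-3,-56,-61.2],-1.57],
])

```text
t: 2.55
eef_pos: [591.7, 168.0, 435.0]
tcp_rot: [0.985, 1.57, -0.204]
ft_force: [-0.9, 0.7, -0.2]
opening: 0.999
```

Run:
```python
from h import *
s=cams.read_camera("scene")
cv2.imwrite("pics/pre.png",cv2.resize(s["image"][80:280,130:390],None,fx=3,fy=3,interpolation=2)[:,:,::-1])
st=monitor.state();Rt=R.from_euler('xyz',st["tcp_rot"]).as_matrix();print(Rt.round(3),st["eef_pos"],st["joints"])
print((Rt.T@(np.array([592,169.5,339])-st["eef_pos"])/10).round(2))
```

```text
[[ 0.     0.928  0.373]
 [-0.     0.373 -0.928]
 [-1.     0.     0.   ]] [591.72880495 168.14267857 435.00295531] [ 1.69540908e-01  4.49169821e-01  1.54605327e+00 -1.39756182e-04
  1.14599090e+00 -2.12397835e-01]
[ 9.6   0.07 -0.12]
```

View pics/pre.png

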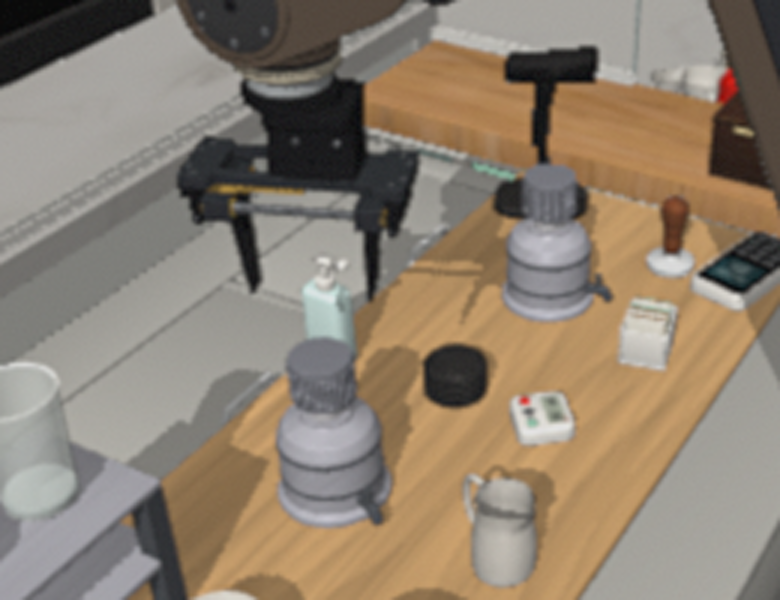

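The picture shows the open fingers (crop px 250,285 and 372,295) straddling the cap axis, with the path down clear. Next I'll descend and close.

Call:
apply_moves([
  [-1,[4,0.1,-0.1],0],
  [-1,[7,0.1,-0.1],0],
  [-1,[9.5,0.1,-0.1],0],
  [-1,[9.5,0.1,-0.1],0],
  [0,[9.5,0.1,-0.1],0],
  [0.6,[9.5,0.1,-0.1],0],
  [1,[9.5,0.1,-0.1],0],
  [1,[9.5,0.1,-0.1],0],
  [1,[9.5,0.1,-0.1],0],
  [1,[9.5,0.1,-0.1],0],
  [1,[9.5,0.1,-0.1],0],
])

```text
t: 3.98
eef_pos: [592.4, 170.2, 340.0]
tcp_rot: [1.238, 1.57, 0.05]
ft_force: [-1.4, 0.2, 5.1]
opening: 0.607
```

Cap gripped: 0.607 × 95 mm ≈ 57.7 mm, as expected. Now I'll try a small turn one way.

Call:
apply_moves([
  [1,[0,0,0],0.1],
  [1,[0,0,0],0.2],
  [1,[0,0,0],0.3],
  [1,[0,0,0],0.3],
])

```text
t: 4.47
eef_pos: [593.1, 170.7, 340.4]
tcp_rot: [1.603, 1.567, 0.116]
ft_force: [5.6, 3.2, 3.7]
opening: 0.607
```

```bash
python3 -c "
from h import *
s=monitor.state();print(s['moment'],s['ft_force'],s['joints'],s['opening'])"
```

```text
[ 0.62915487 -1.19609653  0.93132239] [5.55036281 3.16525849 3.74106565] [ 1.73295065e-01  5.47367703e-01  1.64906240e+00 -2.99248273e-04
  9.40935187e-01  8.97324515e-02] 0.6069991250763154
```

Call:
apply_moves([
  [1,[0,0,0],-0.1],
  [1,[0,0,0],-0.2],
  [1,[0,0,0],-0.3],
  [1,[0,0,0],-0.4],
  [1,[0,0,0],-0.5],
  [1,[0,0,0],-0.6],
  [1,[0,0,0],-0.6],
])

```text
t: 5.35
eef_pos: [592.6, 170.1, 340.3]
tcp_rot: [0.809, 1.569, -0.077]
ft_force: [-0.7, -1.7, 6.7]
opening: 0.607
```

```bash
python3 -c "
from h import *
s=monitor.state();print(s['moment'],s['ft_force'],s['joints'],s['opening'])"
```

```text
[-0.15377439 -0.21628075  0.04550342] [-0.67134293 -1.74531708  6.7115227 ] [ 1.72432428e-01  5.46949744e-01  1.65026093e+00 -4.43553077e-04
  9.42974886e-01 -5.11744227e-01] 0.6070993590957736
```

Clockwise met a stop (0.93 N m); anticlockwise is easy (0.05 N m). I'll keep turning anticlockwise.

Call:
apply_moves([
  [1,[0,0,0],-0.12],
  [1,[0,0,0],-0.24],
  [1,[0,0,0],-0.36],
  [1,[0,0,0],-0.48],
  [1,[0,0,0],-0.6],
  [1,[0,0,0],-0.7],
  [1,[0,0,0],-0.8],
  [1,[0,0,0],-0.9],
  [1,[0,0,0],-1.0],
  [1,[0,0,0],-1.0],
])

```text
t: 6.6
eef_pos: [592.0, 168.7, 339.9]
tcp_rot: [-2.455, 1.567, -2.343]
ft_force: [-6.7, -13.8, 9.8]
opening: 0.607
```

```bash
python3 -c "
from h import *
s=monitor.state();print(s['moment'],s['ft_force'],s['joints'],s['opening'])"
```

```text
[-2.35090172  0.9807585  -0.86426587] [ -6.67124718 -13.79248144   9.78696237] [ 0.17063379  0.54658975  1.65220697 -0.00281364  0.94594437 -1.5104572 ] 0.6070765019455373
```

Second stop reached. I'll back off 0.1 rad and lift a little, checking the force.

Call:
apply_moves([
  [1,[0,0,0],0.1],
  [1,[-0.3,0,0],0.1],
  [1,[-0.6,0,0],0.1],
  [1,[-0.8,0,0],0.1],
  [1,[-0.8,0,0],0.1],
])

```text
t: 7.22
eef_pos: [592.0, 169.8, 346.9]
tcp_rot: [-2.721, 1.568, -2.706]
ft_force: [-4.3, -5.6, -2.4]
opening: 0.604
```

Call:
apply_moves([
  [1,[-0.7,0,0],0],
  [1,[-1.4,0,0],0],
  [1,[-2.1,0,0],0],
  [1,[-2.8,0,0],0],
  [1,[-3.5,0,0],0],
  [1,[-4.0,0,0],0],
  [1,[-4.0,0,0],0],
  [1,[-4.0,0,0],0],
  [1,[-4.0,0,0],0],
])

```text
t: 8.35
eef_pos: [592.4, 170.2, 387.4]
tcp_rot: [-2.713, 1.57, -2.701]
ft_force: [-0.4, 0.2, -1.3]
opening: 0.604
```

Run:
```python
from h import *
s=cams.read_camera("scene");t=cams.read_camera("top")
a=cv2.resize(s["image"][100:300,150:350],None,fx=2,fy=2,interpolation=2)
b=cv2.resize(t["image"][80:280,180:380],None,fx=2,fy=2,interpolation=2)
cv2.imwrite("pics/lift.png",np.hstack([a,b])[:,:,::-1])
s=monitor.state();print(s['eef_pos'],s['moment'],s['ft_force'],s['opening'],s['qvel'])
```

```text
[592.40861161 170.18356425 387.49447072] [ 0.11115886 -0.1650414   0.01495591] [-6.48598851e-04 -8.63293804e-01 -4.91928921e-01] 0.607820751878887 [-9.32953553e-04 -1.26671039e-03  6.47254950e-05 -7.27332852e-04
  2.54708069e-03  1.06401310e-04]
```

View pics/lift.png

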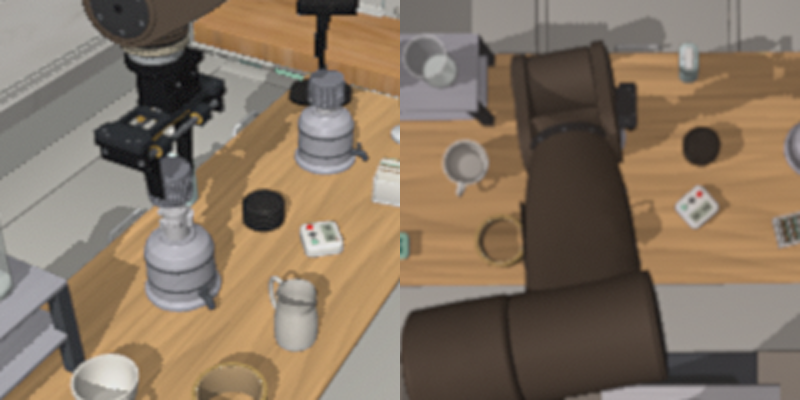

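The cap is between the fingers and the open neck shows beneath it (scene crop ~175,215). The jug and the other visible things haven't moved. The TCP has risen 47 mm, against the 26 mm needed to clear the neck, so I'm handing in.

```bash
python3 -c "
from cell import job,monitor
print(job.job_done());s=monitor.state();print(s['t'],s['opening'],s['eef_pos'])"
```

```text
the job is handed in; nothing more can be done
None
the job is handed in; nothing more can be done
```

I opened the left (+y) canister, the one the jug stands in front of, and handed the job in with its cap still held above the open neck.

- **Turning:** Clockwise met a stop, where the light grip slipped at 0.93 N m. Anticlockwise turned easily (0.05 N m) to the second stop (0.86 N m). I then backed off 0.1 rad and lifted.
- **Last checks:**
  - The tool has risen 47 mm from the grip height, against the 26 mm needed to clear the neck.
  - The opening reads 0.608 (about 58 mm, the cap's width), so the cap is held.
  - Contact forces are under 1 N, the tool points straight down, and the arm is still.
- **Picture:** The cap is in the fingers above the open neck. The other canister is still closed, and the jug and the other things in view have not moved.
- **Not checked:** I did not measure the loose things' final positions against their start. In the top view the arm hid the opened canister and the jug, so I judged those from the scene camera alone.

The job took about 8.4 s of the 38 s allowed. No check failed. The two cameras disagreed on the cap's position by about 3 mm, which the grip tolerated.

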